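Mix and open the milk-line cleaner whose cap may thread either way

ROBOT

A 7-joint arm with a two-finger parallel gripper is mounted at the origin on the work surface. World frame = base frame: x ahead of the robot, y to its left, z up, the work surface at z = 0. Lengths are in m, angles in rad, forces in N, time in s.
With the tool pointing down it reaches from about 0.35 to 0.9 m from the base axis. Payload 8.1 kg.
Tool frame: the origin (TCP) lies between the finger pads; the fingertips stand ahead of it and the grasp point (between the pads) is the TCP (arm.nose_length is the z of the fingertips in the tool frame, in m); z points along the fingers, y is the line along which they close (so a half turn about z gives the same grasp; the last joint's range is limited). The gripper opens to 92 mm and grips with 3 to 60 N. Pads are 19 mm wide; open, the fingers measure 130 mm over their backs; the gripper's body (75 mm by 190 mm) begins 47 mm behind the grasp point.
Start: joints at [-1.415, 0.434, 0.025, 1.573, -0.012, 1.134, -0.075], TCP at [0.16, 0.604, 0.246] pointing down, gripper open.
Joint ranges: [-2.62, 2.62], [-0.44, 2.09], [-1.27, 1.32], [0.08, 2.57], [-1.32, 4.46], [0.12, 2], [-2.74, 2.74]. Speed limits (rad/s): [2.22, 2.22, 3.01, 3.01, 3.14, 3.14, 3.14].

INTERFACE

Orientations are given as a rotation vector (axis times angle).
In Python, from cell import sensors, optics, arm gives the robot as it stands.
- The arm moves only by the tool arm_command, never from a script. Its argument "deltas" is one flat list of numbers, 7 for each row, row after row: the turn, a rotation vector about the world's x, y, z as a fraction of full scale, then the shift along the world's x, y, z as a fraction of full scale, then the finger opening in mm, from 0 to 91.8. In form: [wx, wy, wz, dx, dy, dz, fingers, wx, wy, wz, dx, dy, dz, fingers, ...]. A call has 1 to 20 rows; each row is the pose to reach, as a shift and turn from the pose commanded when the call began; what a row does not reach only later rows make up. Full scale, the value 1, is 1 m for a shift and 90 degrees for a turn. A row lasts 1/10 s, in which the tool goes at most 50 mm and 8.59 degrees, less where a joint would pass 70% of its speed; a pose out of reach is approached as far as the arm can. A call with a number of a shift or a turn outside -1 to 1 is refused whole. A call with a gripper value outside its range is refused whole. The fingers move at their own pace and stop on an object; "force" is the grip in N (left out, the last holds). Time passes only in rows, so rows that repeat a pose let the fingers close. It gives the time, the measured TCP pose, the force, the opening and the grip force at its end, in the units of the state.
- sensors.observe(): the state, without advancing time (a new reading comes with each control period).
- optics.get_image(name): name is "scene" or "side" or "wrist"; returns the picture (420x560x3 uint8, blue, green, red); there is no depth.
- optics.calibration(name): a dict with "camera_matrix" (3x3 intrinsics, pixels), "D" ([k1, k2, p1, p2, k3] as OpenCV has them; the pictures are not rectified), "rvec" (rotation vector, rad) and "tvec" (3), from world to camera coordinates, as OpenCV has them. Camera axes: x right, y down, z forward; pixel columns grow to the right and rows downward; lengths in m; the calibration is good to about 2 mm. A picture is of the moment at which its call begins: read the wrist's pose just before it. calibration takes no time and is no camera call; for the wrist camera it gives the pose at the moment of the call.
- arm.sign_off(): hands the job in; it is judged then, once.
The state is a dict: "clock": time; "joints": joint angles; "dq": joint speeds; "joint_efforts": joint torques, N m; "position": TCP position; "ee_rot": TCP orientation; "force": force on the tool from outside, world axes, zero at the start; "ft_torque": the same for the moment, N m; "width": opening from 0.0 (shut) to 1.0 (fully open); "gripper_force": force on a finger pad.
Only numpy, scipy, OpenCV 4.12 (cv2) and the standard library are available. Lean on these libraries where they do the work, as an engineer would, in place of code of your own. Each camera call takes 0.05 s, during which the arm holds its last target. There are 200 camera calls.

TASK

Take the white bottle standing in the yellow socket of the caddy, tip it upside down, mouth well below level, with its cap on to shift what has settled, and stand it back upright, fully home in the yellow socket, without dropping it. Then take off its red cap - the thread may be left- or right-handed, so feel which way it loosens - and finish still holding the cap in the gripper, a hand's breadth up and clear of everything, with the bottle left standing in its socket. Do not put the cap down on the counter, and leave the bottle in the blue socket and the other things on the counter alone.

Things in the scene. Friction and masses are not known exactly. Their poses are not given: they have to be found in the camera images.
- caddy: bottle caddy fixed to the counter: dark steel base plate 94 x 226 mm, 6 mm thick, with two square plastic sockets along its y axis, yellow at +60 mm and blue at -60 mm, each 60 mm square inside, 38 mm high, with a flared lip up to 45 mm above the counter, 78 mm wide over all. Origin: centre of the plate's underside; z up, x away from the robot (give or take its yaw)
- yellow_socket (a point): centre of the inner floor of the yellow socket, 6 mm above the counter, axes as the caddy's. A bottle standing in it has 2 mm of play on every side and cannot turn more than 5 degrees either way
- blue_socket (a point): the same for the blue socket, 120 mm from the yellow one
- bottle_a: one of two outwardly identical square white bottles, green panel front and back: body 56 x 56 mm, 128 mm tall, then a shoulder sloping in to a round neck, mouth 170 mm up; about 350 g, centre of mass some 70 mm up. Origin: centre of the underside; z out of the mouth, x and y square to the flat faces, parallel to the caddy's at the start. One stands in the yellow socket, one in the blue, by chance
- bottle_a_mouth (a point): centre of the mouth of bottle_a, 170 mm above its underside
- cap_a: red ribbed round screw cap of bottle_a, 50 mm across and 28 mm tall, white disc on top, 25 g. Origin: centre of its lower edge, z up. Closed, its lower edge is 146 mm and its top 174 mm above the bottle's underside. The thread is left-handed on one bottle and right-handed on the other; nothing outside tells which is which and either may stand in the yellow socket
- cap_a_seat (a point): point on the axis of cap_a, 24 mm above its lower edge; on the mouth while closed. Coarse lug thread, not tight: turned the tightening way it meets a solid stop within 4 degrees (up to 30 after handling); the loosening way it runs almost freely, without having to rise, lets go after 45 degrees, meets an end stop at about 85, and lifts straight off from 50 to 80 (ease off the end stop first)
- bottle_b: one of two outwardly identical square white bottles, green panel front and back: body 56 x 56 mm, 128 mm tall, then a shoulder sloping in to a round neck, mouth 170 mm up; about 350 g, centre of mass some 70 mm up. Origin: centre of the underside; z out of the mouth, x and y square to the flat faces, parallel to the caddy's at the start. One stands in the yellow socket, one in the blue, by chance
- bottle_b_mouth (a point): centre of the mouth of bottle_b, 170 mm above its underside
- cap_b: red ribbed round screw cap of bottle_b, 50 mm across and 28 mm tall, white disc on top, 25 g. Origin: centre of its lower edge, z up. Closed, its lower edge is 146 mm and its top 174 mm above the bottle's underside. The thread is left-handed on one bottle and right-handed on the other; nothing outside tells which is which and either may stand in the yellow socket
- cap_b_seat (a point): point on the axis of cap_b, 24 mm above its lower edge; on the mouth while closed. Coarse lug thread, not tight: turned the tightening way it meets a solid stop within 4 degrees (up to 30 after handling); the loosening way it runs almost freely, without having to rise, lets go after 45 degrees, meets an end stop at about 85, and lifts straight off from 50 to 80 (ease off the end stop first)
- tamper: bystander: aluminium coffee tamper, 58 mm base, 90 mm tall, standing on the black rubber mat; origin under its centre
- portafilter: bystander: steel filter holder with a black handle lying on the black rubber mat: basket 72 mm across, 28 mm high, handle reaching 170 mm along its -x; origin under the basket's centre
- milk_jug: bystander: steel milk jug, 84 mm across, 110 mm tall, handle on its +y side; origin under its centre
- espresso_cup: bystander: white cup, 64 mm across, 58 mm tall, handle on its +y side; origin under its centre
- dosing_cup: bystander: small clear dosing cup, 54 mm across, 50 mm tall; origin under its centre
- brush: bystander: black-handled brush lying on the counter; origin under its middle
Things that resemble listed ones, but are neither listed nor needed, are in the scene too. What is shaped like the bottle_b but black or turquoise is not meant.

How it is judged:
By the outcome, as a careful person would: the job done as asked, in the order asked, and still so for the second after the job is handed in, while the arm keeps its last pose, push and grip.
It also fails if it takes over 72 s, if anything falls off the work surface, if the arm or the gripper's body presses on something with over 40 N, if the wrist force passes 120 N, or if a joint passes its speed limit or range.

## Working session

There is one attempt and no reset: what is moved stays moved. The work goes in short steps, Python scripts to look and compute and a tool call to move; the robot and the scene stay as the last step left them, time stands still between calls to the robot, and variables do not carry over. Pictures are saved under pics/ and viewed, at most 13 in all, crops included, and the job is handed in when it is done.

Besides the shell and the picture viewer there is one more tool, called as a command line: name --argument value ..., lists and objects as JSON in quotes. arm_command: Moves the arm, as the interface text tells. Its arguments: {"type":"object","properties":{"deltas":{"type":"array","items":{"type":"number"}},"force":{"type":"number"}},"required":["deltas"]}

```bash
mkdir -p pics; ls; python3 - <<'E'
from cell import sensors, optics, arm
import cv2
s=sensors.observe(); print(s); print(arm.nose_length)
for n in ("scene","side"):
    cv2.imwrite(f"pics/{n}0.png",cv2.resize(optics.get_image(n),(784,588)))
    print(n,optics.calibration(n))
E
```

```text
pics
{'clock': 0.0, 'joints': array([-1.41458277,  0.43521072,  0.02494402,  1.57409444, -0.01159694,
        1.13399166, -0.07507846]), 'dq': array([-4.61144061e-04,  3.65526522e-03,  4.30249915e-04, -1.21184285e-03,
       -1.60879245e-05,  2.05373374e-04,  3.27286308e-04]), 'joint_efforts': array([ 9.61826336e-04, -6.67871904e+01,  9.86006297e-01, -3.14460218e+01,
       -6.02407311e-02,  4.29772201e-02,  1.88463505e-04]), 'position': array([0.15987332, 0.6037101 , 0.24495325]), 'ee_rot': array([-4.05432778e-01, -3.11525051e+00,  2.44698823e-03]), 'force': array([-0.89552191,  1.08365924, -0.27750859]), 'ft_torque': array([0.02304808, 0.03883444, 0.00628361]), 'gripper_force': 0.0, 'width': 1.0001702002152133}
0.019
scene {'camera_matrix': array([[496.33310278,   0.        , 281.89720395],
       [  0.        , 496.33310278, 210.96986908],
       [  0.        ,   0.        ,   1.        ]]), 'D': array([-0.09160345,  0.        ,  0.        ,  0.        ,  0.        ]), 'rvec': array([ 0.93443713,  2.43775188, -1.13363379]), 'tvec': array([ 0.44597682, -0.15264161,  1.7670374 ])}
side {'camera_matrix': array([[531.61222881,   0.        , 276.30392602],
       [  0.        , 531.61222881, 210.80699064],
       [  0.        ,   0.        ,   1.        ]]), 'D': array([-0.0016783,  0.       ,  0.       ,  0.       ,  0.       ]), 'rvec': array([ 2.21571666, -0.50599009,  0.21286086]), 'tvec': array([-0.53953273,  0.25682024,  1.2790333 ])}
```

View pics/scene0.png

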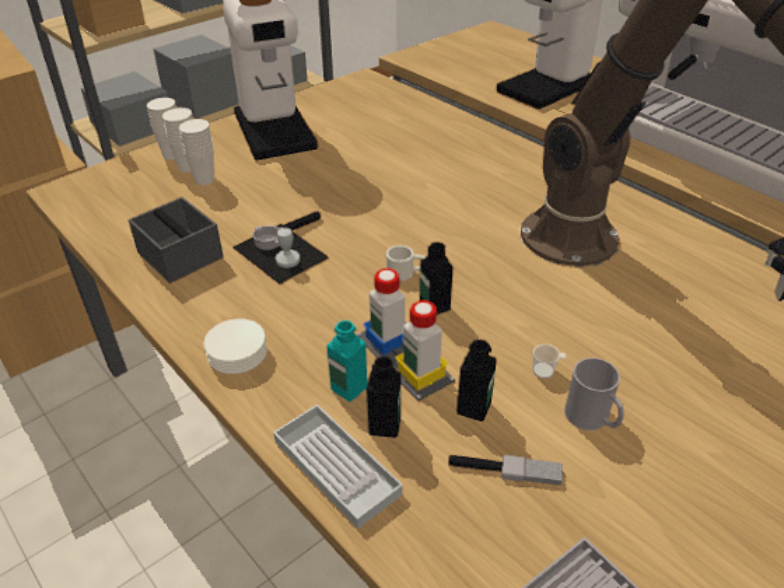

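View pics/side0.png

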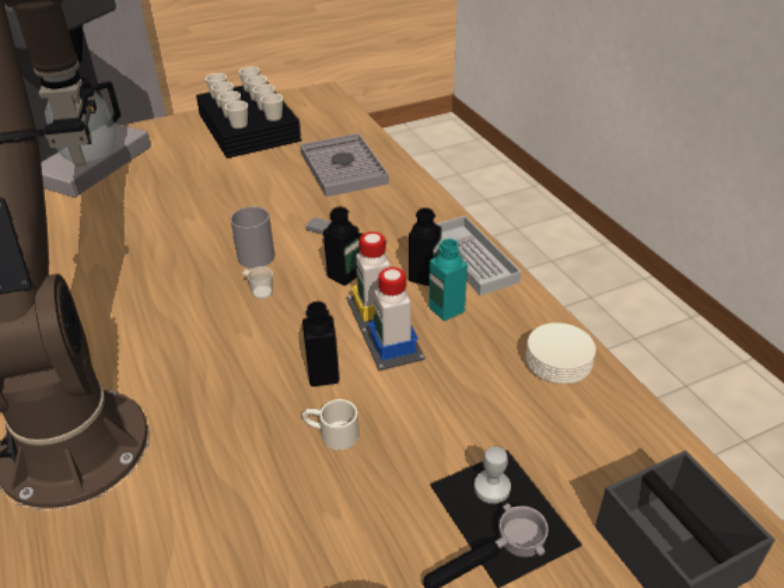

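```bash
cat > h.py <<'E'
from cell import sensors, optics, arm
import cv2, numpy as np
from scipy.optimize import least_squares
def proj(n,P,c=None):
    c=c or optics.calibration(n)
    return cv2.projectPoints(np.atleast_2d(np.float64(P)),c["rvec"],c["tvec"],c["camera_matrix"],c["D"])[0][:,0]
def tri(pts):  # {cam:(u,v)}
    f=lambda P: np.concatenate([proj(n,P)[0]-p for n,p in pts.items()])
    r=least_squares(f,[0.6,0.1,0.1]); return r.x,np.abs(r.fun).max()
def plane(n,p,z):
    f=lambda q: proj(n,[q[0],q[1],z])[0]-p
    return least_squares(f,[0.6,0.1]).x
E
python3 - <<'E'
from h import *
C={}
for n,box in (("scene",(180,340,240,340)),("side",(150,240,240,310))):
    im=optics.get_image(n); cv2.imwrite(f"pics/{n}_raw.png",im)
    h=cv2.cvtColor(im,cv2.COLOR_BGR2HSV); m=(((h[...,0]<8)|(h[...,0]>172))&(h[...,1]>150)&(h[...,2]>70)).astype(np.uint8)
    m=cv2.morphologyEx(m,cv2.MORPH_CLOSE,np.ones((3,3)))
    k,l,st,ce=cv2.connectedComponentsWithStats(m)
    big=[(st[i],ce[i]) for i in range(1,k) if st[i,4]>80]
    for b in big: print(n,b)
    # fill hull centroid
    C[n]=[]
    for i in range(1,k):
        if st[i,4]>80:
            hull=cv2.convexHull(np.argwhere(l==i)[:,::-1].astype(np.int32)); M=cv2.moments(hull); C[n].append((M['m10']/M['m00'],M['m01']/M['m00']))
    print(n,C[n])
    r={"scene":(250,190,80,100),"side":(240,160,80,110)}[n]
    x,y,w,hh=r; cv2.imwrite(f"pics/{n}_c.png",cv2.resize(im[y:y+hh,x:x+w],None,fx=5.4,fy=5.4,interpolation=cv2.INTER_CUBIC))
# rough: tall objects' bases (784 scale)
for name,n,p in [("blackA","scene",(476,415)),("blackB","scene",(384,430)),("blackC","scene",(440,308)),("turq","scene",(347,392)),
 ("blackA","side",(343,278)),("blackB","side",(422,278)),("blackC","side",(322,378)),("turq","side",(447,312)),("jug","scene",(592,418)),("dos","scene",(543,373)),("cup","side",(340,440)),("brush","scene",(510,468))]:
    print(name,n,plane(n,np.array(p)/1.4,0))
import itertools
for a,b in itertools.product(C["scene"],C["side"]): print(a,b,tri({"scene":a,"side":b}))
E
```

```text
scene (array([268, 192,  17,  18, 192], dtype=int32), array([275.98958333, 201.85416667]))
scene (array([293, 214,  19,  20, 231], dtype=int32), array([302.1038961 , 225.32900433]))
scene [(275.94410361281524, 200.36332651670074), (302.07481853713006, 223.71970965940812)]
side (array([257, 165,  19,  19, 224], dtype=int32), array([265.62946429, 175.60267857]))
side (array([270, 191,  20,  20, 247], dtype=int32), array([280.04048583, 201.99595142]))
side [(265.77777777777777, 174.21326164874552), (279.81445523193094, 200.46601941747574)]
blackA scene [0.60797738 0.24412164]
blackB scene [0.76183193 0.15352047]
blackC scene [ 0.44158745 -0.02253474]
turq scene [0.7537054  0.03324741]
blackA side [0.59389279 0.21814403]
blackB side [0.74760761 0.1413282 ]
blackC side [ 0.44276522 -0.042289  ]
turq side [0.74192365 0.01863335]
jug scene [0.44998236 0.39927587]
dos scene [0.42710292 0.26050394]
cup side [ 0.416797   -0.19303352]
brush scene [0.65232271 0.36899639]
(275.94410361281524, 200.36332651670074) (265.77777777777777, 174.21326164874552) (array([0.60714073, 0.02429825, 0.20576231]), np.float64(8.983712741622526))
(275.94410361281524, 200.36332651670074) (279.81445523193094, 200.46601941747574) (array([ 0.59817544, -0.02357172,  0.16389475]), np.float64(0.1615179874300452))
(302.07481853713006, 223.71970965940812) (265.77777777777777, 174.21326164874552) (array([0.61247302, 0.09563405, 0.16452237]), np.float64(0.3547610692741614))
(302.07481853713006, 223.71970965940812) (279.81445523193094, 200.46601941747574) (array([0.60282718, 0.04846366, 0.11825933]), np.float64(9.981698520097211))
```

View pics/scene_c.png

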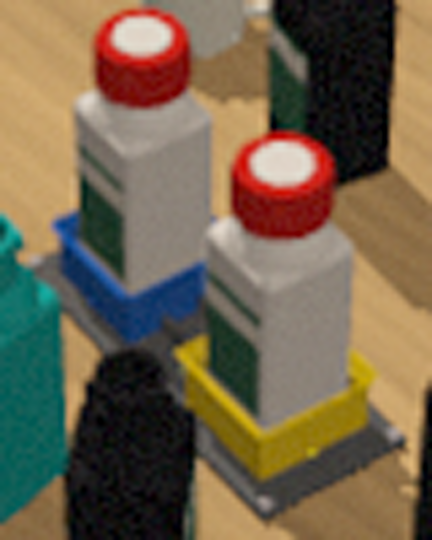

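View pics/side_c.png

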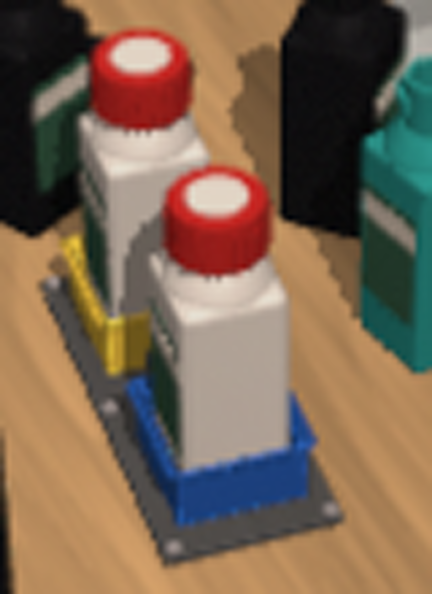

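```bash
python3 - <<'E'
from h import *
q={"scene":{"+y-x?":(325,270.9),"+y+x":(299.1,285.4),"-y+x":(256.5,238.5)},"side":{"-y-x":(270.6,264.3),"-y+x":(303.5,255.9),"+y-x":(247.8,212.8)}}
P={}
for n in q:
    for k,p in q[n].items(): P[n+k]=plane(n,p,0.006); print(n,k,P[n+k])
a=P["scene+y+x"]-P["scene-y+x"]; b=P["side+y-x"]-P["side-y-x"]
print([(np.linalg.norm(v),np.degrees(np.arctan2(-v[0],v[1]))) for v in (a,b)])
E
```

```text
scene +y-x? [0.5756994  0.15578803]
scene +y+x [0.6658662  0.14608346]
scene -y+x [ 0.63365013 -0.07418849]
side -y-x [ 0.54440016 -0.0758222 ]
side -y+x [ 0.63616621 -0.08626397]
side +y-x [0.57272761 0.14521308]
[(np.float64(0.22261537314162455), np.float64(-8.320851501635412)), (np.float64(0.22284308801533192), np.float64(-7.3031048224815))]
```

arm_command --deltas '[0, 0, 0, 0, 0, 0.05, 91.8, 0, 0, 0, 0, 0, 0.1, 91.8, 0, 0, 0, 0, 0, 0.155, 91.8, 0, 0, -0.91, 0.45, -0.508, 0.155, 91.8, 0, 0, -0.91, 0.45, -0.508, 0.155, 91.8, 0, 0, -0.91, 0.45, -0.508, 0.155, 91.8, 0, 0, -0.91, 0.45, -0.508, 0.155, 91.8, 0, 0, -0.91, 0.45, -0.508, 0.155, 91.8, 0, 0, -0.91, 0.45, -0.508, 0.155, 91.8, 0, 0, -0.91, 0.45, -0.508, 0.155, 91.8, 0, 0, -0.91, 0.45, -0.508, 0.155, 91.8, 0, 0, -0.91, 0.45, -0.508, 0.155, 91.8, 0, 0, -0.91, 0.45, -0.508, 0.155, 91.8, 0, 0, -0.91, 0.45, -0.508, 0.155, 91.8, 0, 0, -0.91, 0.45, -0.508, 0.155, 91.8, 0, 0, -0.91, 0.45, -0.508, 0.155, 91.8, 0, 0, -0.91, 0.45, -0.508, 0.155, 91.8, 0, 0, -0.91, 0.45, -0.508, 0.155, 91.8, 0, 0, -0.91, 0.45, -0.508, 0.155, 91.8, 0, 0, -0.91, 0.45, -0.508, 0.155, 91.8]' --force 20

```text
clock: 2.2
position: [0.6094, 0.0977, 0.4006]
ee_rot: [-2.345, -2.089, -0.0]
force: [0.3, 0.5, -0.1]
width: 0.999
gripper_force: 0.0
```

```bash
python3 - <<'E'
from h import *
s=sensors.observe(); c=optics.calibration("wrist"); im=optics.get_image("wrist")
cv2.imwrite("pics/wrist1.png",cv2.resize(im,(784,588)))
from scipy.spatial.transform import Rotation as R
M=R.from_rotvec(s["ee_rot"]).as_matrix(); print(s["joints"].round(3),s["position"],M.round(3),np.degrees(np.arctan2(M[1,1],M[0,1])))
cR=cv2.Rodrigues(c["rvec"])[0]; print("cam",-cR.T@c["tvec"],cR.round(3))
# expected cap tops and caddy corners in 784 px
th=np.radians(-7.4); A=np.array([[np.cos(th),-np.sin(th)],[np.sin(th),np.cos(th)]])
for nm,xy,z in [("capY",(.6125,.0956),.18),("capB",(.598,-.0236),.18)]: print(nm,proj("wrist",[*xy,z],c)*1.4)
E
```

```text
[-0.63   0.368  0.581  1.363 -0.201  1.469 -0.175] [0.60935993 0.09769173 0.40055644] [[ 0.115  0.993 -0.001]
 [ 0.993 -0.115  0.001]
 [ 0.001 -0.001 -1.   ]] -6.625623914517823
cam [0.61767776 0.17043193 0.5396802 ] [[ 0.993 -0.114 -0.001]
 [-0.11  -0.957  0.268]
 [-0.031 -0.266 -0.963]]
capY [[404.53795976 257.95910411]]
capB [[403.11958927 405.17672965]]
```

View pics/wrist1.png

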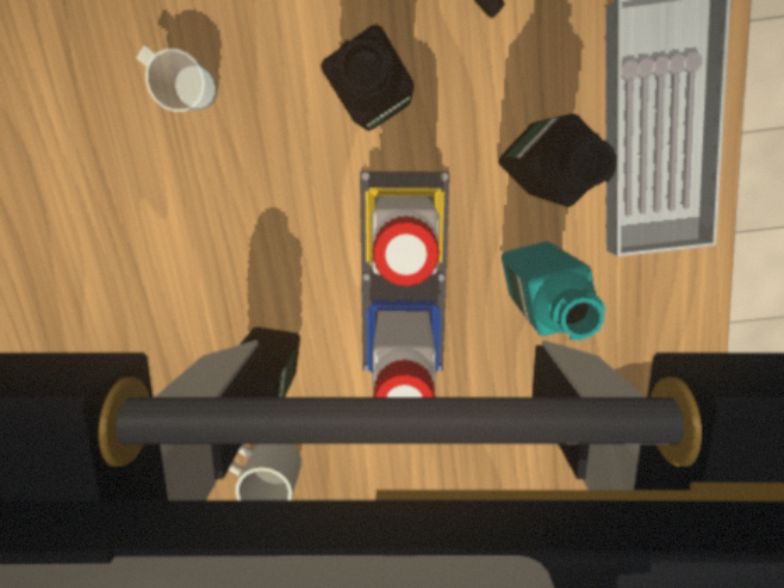

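arm_command --deltas '[0, 0, 0, 0.004, 0, -0.05, 91.8, 0, 0, 0, 0.004, 0, -0.1, 91.8, 0, 0, 0, 0.004, 0, -0.15, 91.8, 0, 0, 0, 0.004, 0, -0.19, 91.8, 0, 0, 0, 0.004, 0, -0.22, 91.8, 0, 0, 0, 0.004, 0, -0.24, 91.8, 0, 0, 0, 0.004, 0, -0.255, 91.8, 0, 0, 0, 0.004, 0, -0.264, 91.8, 0, 0, 0, 0.004, 0, -0.264, 91.8, 0, 0, 0, 0.004, 0, -0.264, 91.8]'

```text
clock: 3.25
position: [0.6145, 0.0965, 0.1376]
ee_rot: [2.347, 2.087, 0.002]
force: [-0.1, -0.2, -0.0]
width: 0.999
gripper_force: 0.0
```

```bash
python3 - <<'E'
from h import *
s=sensors.observe(); print(s["position"],s["force"],s["joints"].round(3))
im=optics.get_image("side")[100:260,190:370]; im2=optics.get_image("scene")[150:310,220:400]
cv2.imwrite("pics/g1.png",cv2.resize(np.hstack([im,im2]),(792,352),interpolation=cv2.INTER_CUBIC))
E
```

```text
[0.61445927 0.09649001 0.13764575] [-0.05414323 -0.1575758  -0.00616812] [-0.571  0.566  0.492  1.734 -0.324  0.922 -0.063]
```

View pics/g1.png

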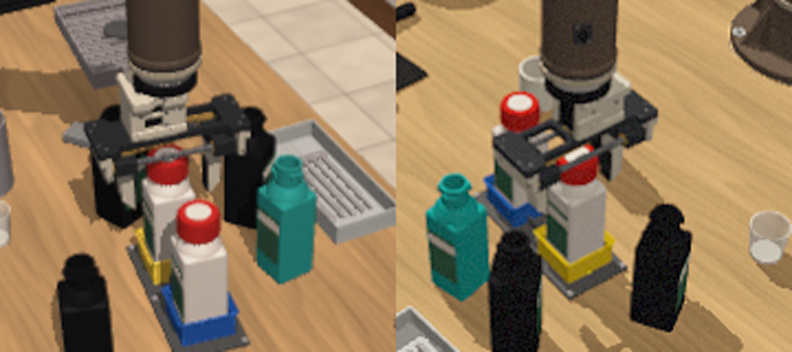

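arm_command --deltas '[0, 0, 0, 0, 0, -0.002, 91.8, 0, 0, 0, 0, 0, -0.002, 50, 0, 0, 0, 0, 0, -0.002, 50, 0, 0, 0, 0, 0, -0.002, 50, 0, 0, 0, 0, 0, -0.002, 50, 0, 0, 0, 0, 0, -0.002, 50, 0, 0, 0, 0, 0, -0.002, 50, 0, 0, 0, 0, 0, -0.002, 50, 0, 0, 0, 0, 0, -0.002, 50, 0, 0, 0, 0, 0, -0.002, 50]' --force 15

```text
clock: 4.35
position: [0.6139, 0.0962, 0.1347]
ee_rot: [-2.348, -2.087, 0.0]
force: [-1.1, 0.4, 1.3]
width: 0.608
gripper_force: 15.0
```

arm_command --deltas '[0, 0, 0, 0, 0, 0, 45, 0, 0, 0, 0, 0, 0, 45, 0, 0, 0, 0, 0, 0, 45]' --force 55

```text
clock: 4.65
position: [0.6139, 0.0962, 0.1347]
ee_rot: [-2.348, -2.087, 0.0]
force: [-1.0, -0.7, -0.0]
width: 0.607
gripper_force: 55.0
```

```bash
python3 - <<'E'
from h import *
s=sensors.observe(); print(s)
E
```

```text
{'clock': 4.65, 'joints': array([-0.56965058,  0.56882408,  0.4907358 ,  1.73687622, -0.32542113,
        0.91755166, -0.0618503 ]), 'dq': array([-0.00048333, -0.00018803,  0.00024488,  0.00077851,  0.00083478,
        0.00013412, -0.00013148]), 'joint_efforts': array([ 7.66203599e-02, -6.67063165e+01,  9.43397999e+00, -2.63570720e+01,
       -6.54690480e-02, -2.04382678e-01, -7.54647735e-04]), 'position': array([0.61391912, 0.09621747, 0.13474911]), 'ee_rot': array([-2.34799188e+00, -2.08713013e+00,  5.37375366e-05]), 'force': array([-0.97281766, -0.67597075, -0.00266378]), 'ft_torque': array([-0.09970382,  0.26684398, -0.02012014]), 'gripper_force': 54.98853027820587, 'width': 0.6069372396758416}
```

arm_command --deltas '[0, 0, 0, 0, 0, 0.01, 45, 0, 0, 0, 0, 0, 0.03, 45, 0, 0, 0, 0, 0, 0.06, 45, 0, 0, 0, 0, 0, 0.1, 45, 0, 0, 0, 0, 0, 0.14, 45, 0, 0, 0, 0, 0, 0.18, 45, 0, 0, 0, 0, 0, 0.22, 45, 0, 0, 0.08, 0, 0, 0.26, 45, 0, 0, 0.16, 0, 0, 0.3, 45, 0, 0, 0.24, 0, 0, 0.34, 45, 0, 0, 0.32, 0, 0, 0.37, 45, 0, 0, 0.4, 0, 0, 0.4, 45, 0, 0, 0.48, 0, 0, 0.42, 45, 0, 0, 0.56, 0, 0, 0.42, 45, 0, 0, 0.64, 0, 0, 0.42, 45, 0, 0, 0.72, 0, 0, 0.42, 45, 0, 0, 0.8, 0, 0, 0.42, 45, 0, 0, 0.88, 0, 0, 0.42, 45, 0, 0, 0.96, 0, 0, 0.42, 45, 0, 0, 1, 0, 0, 0.42, 45]'

```text
clock: 6.65
position: [0.6136, 0.0959, 0.5549]
ee_rot: [-0.178, -3.136, 0.001]
force: [0.4, 0.0, -3.7]
width: 0.606
gripper_force: 55.0
```

```bash
python3 - <<'E'
from h import *
s=sensors.observe(); print(s["joints"].round(3),s["position"],s["force"],s["ft_torque"],s["width"])
E
```

```text
[-0.404  0.381  0.296  0.932 -0.112  1.843  1.299] [0.61360791 0.09585116 0.55491843] [ 0.35333939  0.03500798 -3.72082677] [ 0.03851521 -0.01555879 -0.01695229] 0.6055741817701747
```

arm_command --deltas '[0.08, -0.009, 0, 0, 0.03, 0.002, 45, 0.16, -0.019, 0, 0, 0.062, 0.008, 45, 0.24, -0.028, 0, 0, 0.092, 0.018, 45, 0.32, -0.037, 0, 0, 0.12, 0.031, 45, 0.32, -0.037, 0, 0, 0.12, 0.031, 45]'

```text
clock: 7.15
position: [0.6134, 0.2164, 0.5869]
ee_rot: [0.178, 3.007, 0.784]
force: [-0.2, -1.2, -3.8]
width: 0.608
gripper_force: 55.0
```

```bash
python3 - <<'E'
from h import *
s=sensors.observe(); print(s["joints"].round(3),s["position"],s["force"],s["ft_torque"],s["width"])
E
```

```text
[-0.295  0.316  0.205  1.047 -0.562  1.647  1.266] [0.61336099 0.21635423 0.58685683] [-0.21122551 -1.2396725  -3.75366662] [-1.1487897  0.1069864  0.0387566] 0.6080659357457093
```

arm_command --deltas '[-0.083, 0.01, 0, 0, -0.03, -0.012, 45, -0.166, 0.02, 0, 0, -0.061, -0.024, 45, -0.249, 0.029, 0, 0, -0.093, -0.029, 45, -0.332, 0.039, 0, 0, -0.126, -0.031, 45, -0.415, 0.049, 0, 0, -0.159, -0.027, 45, -0.498, 0.058, 0, 0, -0.19, -0.021, 45, -0.581, 0.068, 0, 0, -0.221, -0.009, 45, -0.664, 0.077, 0, 0, -0.25, 0.005, 45, -0.747, 0.087, 0, 0, -0.277, 0.025, 45, -0.83, 0.097, 0, 0, -0.301, 0.046, 45, -0.913, 0.107, 0, 0, -0.321, 0.072, 45, -0.993, 0.116, 0, 0, -0.34, 0.1, 45, -0.993, 0.116, 0, 0, -0.34, 0.1, 45]'

```text
clock: 8.45
position: [0.6137, -0.1237, 0.6867]
ee_rot: [-0.158, -2.649, 1.568]
force: [0.7, 0.6, -3.7]
width: 0.603
gripper_force: 55.0
```

```bash
python3 - <<'E'
from h import *
from scipy.spatial.transform import Rotation as R
s=sensors.observe(); print(s["joints"].round(3),s["position"],s["force"],s["ft_torque"],s["width"]); print(R.from_rotvec(s["ee_rot"]).as_matrix().round(3))
E
```

```text
[-0.615  0.493  0.539  0.925  0.858  1.932  1.613] [ 0.61374615 -0.12365064  0.68672722] [ 0.68596488  0.59326396 -3.66925415] [ 2.01575416 -0.21107685 -0.05851045] 0.6028051233769652
[[-0.993  0.058 -0.103]
 [ 0.118  0.478 -0.871]
 [-0.001 -0.877 -0.481]]
```

arm_command --deltas '[-0.07, 0.008, 0.04, 0.007, 0, 0.027, 45, -0.14, 0.016, 0.08, 0.014, 0, 0.054, 45, -0.21, 0.024, 0.12, 0.021, 0, 0.081, 45, -0.28, 0.031, 0.16, 0.028, 0, 0.108, 45, -0.35, 0.039, 0.2, 0.035, 0, 0.135, 45, -0.42, 0.047, 0.24, 0.042, 0, 0.162, 45, -0.5, 0.055, 0.28, 0.05, 0, 0.19, 45, -0.5, 0.055, 0.28, 0.05, 0, 0.19, 45]'

```text
clock: 9.25
position: [0.6623, -0.1262, 0.8761]
ee_rot: [-0.441, 1.787, -2.384]
force: [-1.0, -1.3, -4.5]
width: 0.606
gripper_force: 55.0
```

```bash
python3 - <<'E'
from h import *
from scipy.spatial.transform import Rotation as R
s=sensors.observe(); print(s["joints"].round(3),s["position"],s["force"],s["ft_torque"],s["width"]); print(R.from_rotvec(s["ee_rot"]).as_matrix().round(3))
E
```

```text
[-0.855  0.304  0.609  1.369  1.661  1.521  1.666] [ 0.66228381 -0.12616856  0.87607427] [-1.00986282 -1.28316245 -4.48748399] [ 2.0767261   0.61718843 -0.17635194] 0.6055879025431232
[[-0.949 -0.071  0.307]
 [-0.275 -0.29  -0.916]
 [ 0.154 -0.954  0.256]]
```

arm_command --deltas '[-0.075, -0.025, 0, -0.002, 0.01, 0.03, 45, -0.15, -0.05, 0, -0.008, 0.025, 0.055, 45, -0.225, -0.075, 0, -0.013, 0.04, 0.08, 45, -0.3, -0.1, 0, -0.02, 0.06, 0.105, 45, -0.375, -0.125, 0, -0.027, 0.08, 0.125, 45, -0.45, -0.15, 0, -0.035, 0.1, 0.145, 45, -0.52, -0.175, 0, -0.043, 0.125, 0.16, 45, -0.58, -0.194, 0, -0.05, 0.148, 0.171, 45, -0.58, -0.194, 0, -0.05, 0.148, 0.171, 45, -0.58, -0.194, 0, -0.05, 0.148, 0.171, 45]'

```text
clock: 10.25
position: [0.6138, 0.0229, 1.0464]
ee_rot: [-0.125, 0.512, -2.936]
force: [-0.5, 0.0, -3.4]
width: 0.603
gripper_force: 55.0
```

```bash
python3 - <<'E'
from h import *
from scipy.spatial.transform import Rotation as R
s=sensors.observe(); print(s["joints"].round(3),s["position"],s["force"],s["ft_torque"],s["width"]); print(R.from_rotvec(s["ee_rot"]).as_matrix().round(3))
im=optics.get_image("scene"); cv2.imwrite("pics/inv.png",im[0:300])
E
```

```text
[-0.89   0.367  0.822  1.51   2.529  1.656  1.413] [0.61376943 0.02294021 1.04640994] [-0.47398789  0.02386764 -3.39976058] [0.7049921  0.22033489 0.018174  ] 0.6028465810041289
[[-0.984  0.141  0.109]
 [-0.17  -0.929 -0.329]
 [ 0.055 -0.342  0.938]]
```

View pics/inv.png

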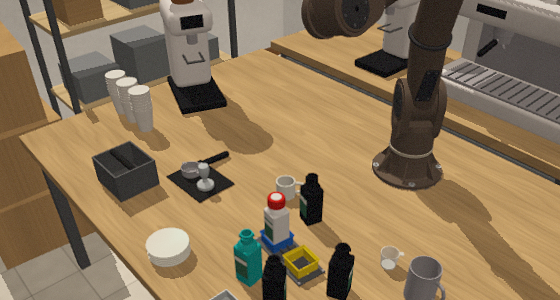

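arm_command --deltas '[0, 0, 0, 0, 0, 0, 45, 0, 0, 0, 0, 0, 0, 45, 0, 0, 0, 0, 0, 0, 45, 0, 0, 0, 0, 0, 0, 45, 0, 0, 0, 0, 0, 0, 45, 0.06, 0.019, 0, 0.007, -0.023, -0.011, 45, 0.13, 0.044, 0, 0.015, -0.048, -0.026, 45, 0.205, 0.069, 0, 0.023, -0.068, -0.046, 45, 0.28, 0.094, 0, 0.03, -0.088, -0.066, 45, 0.355, 0.119, 0, 0.037, -0.108, -0.091, 45, 0.43, 0.144, 0, 0.042, -0.123, -0.116, 45, 0.505, 0.169, 0, 0.048, -0.138, -0.141, 45, 0.58, 0.194, 0, 0.05, -0.148, -0.171, 45, 0.58, 0.194, 0, 0.05, -0.148, -0.171, 45]'

```text
clock: 11.7
position: [0.6638, -0.1244, 0.8747]
ee_rot: [-0.444, 1.79, -2.382]
force: [-0.0, 0.5, -2.8]
width: 0.604
gripper_force: 55.0
```

arm_command --deltas '[0.07, -0.008, -0.04, -0.007, 0, -0.027, 45, 0.14, -0.016, -0.08, -0.014, 0, -0.054, 45, 0.21, -0.024, -0.12, -0.021, 0, -0.081, 45, 0.28, -0.031, -0.16, -0.028, 0, -0.108, 45, 0.35, -0.039, -0.2, -0.035, 0, -0.135, 45, 0.42, -0.047, -0.24, -0.042, 0, -0.162, 45, 0.5, -0.055, -0.28, -0.05, 0, -0.19, 45, 0.5, -0.055, -0.28, -0.05, 0, -0.19, 45]'

```text
clock: 12.5
position: [0.6133, -0.1259, 0.686]
ee_rot: [-0.166, -2.649, 1.563]
force: [0.0, -1.0, -2.5]
width: 0.605
gripper_force: 55.0
```

arm_command --deltas '[0.083, -0.01, 0, 0, 0.02, -0.03, 45, 0.166, -0.02, 0, 0, 0.042, -0.055, 45, 0.249, -0.029, 0, 0, 0.067, -0.078, 45, 0.332, -0.039, 0, 0, 0.094, -0.098, 45, 0.415, -0.049, 0, 0, 0.123, -0.112, 45, 0.498, -0.058, 0, 0, 0.154, -0.123, 45, 0.581, -0.068, 0, 0, 0.185, -0.13, 45, 0.67, -0.078, 0, 0, 0.22, -0.131, 45, 0.67, -0.078, 0, 0, 0.22, -0.131, 45]'

```text
clock: 13.4
position: [0.614, 0.0956, 0.5552]
ee_rot: [0.185, 3.134, -0.009]
force: [-0.7, -1.5, -2.4]
width: 0.605
gripper_force: 55.0
```

```bash
python3 - <<'E'
from h import *
from scipy.spatial.transform import Rotation as R
s=sensors.observe(); print(s["joints"].round(3),s["position"],s["force"],s["ft_torque"],s["width"]); M=R.from_rotvec(s["ee_rot"]).as_matrix();print(M.round(3))
h=R.from_rotvec([-2.34799188e+00, -2.08713013e+00,0]).as_matrix()
print("turn to home (frac):",R.from_matrix(h@M.T).as_rotvec()/(np.pi/2), np.array([.6139,.0962,.1347])-s["position"])
E
```

```text
[-0.446  0.383  0.369  0.936 -0.134  1.843  1.315] [0.61395689 0.09563737 0.55515367] [-0.73891122 -1.51065704 -2.39883287] [-0.14242074  0.02075541  0.01398274] 0.6046685507539511
[[-0.993  0.118  0.001]
 [ 0.118  0.993 -0.006]
 [-0.002 -0.006 -1.   ]]
turn to home (frac): [ 0.00365738 -0.0022016  -0.99957556] [-5.68939897e-05  5.62632369e-04 -4.20453675e-01]
```

arm_command --deltas '[0, 0, -0.08, 0, 0, -0.01, 45, 0, 0, -0.16, 0, 0, -0.03, 45, 0, 0, -0.24, 0, 0, -0.05, 45, 0, 0, -0.32, 0, 0, -0.07, 45, 0, 0, -0.4, 0, 0, -0.09, 45, 0, 0, -0.48, 0, 0, -0.11, 45, 0, 0, -0.56, 0, 0, -0.13, 45, 0, 0, -0.64, 0, 0, -0.15, 45, 0, 0, -0.72, 0, 0, -0.17, 45, 0, 0, -0.8, 0, 0, -0.19, 45, 0, 0, -0.88, 0, 0, -0.2, 45, 0.004, -0.002, -0.96, 0, 0, -0.21, 45, 0.004, -0.002, -1, 0, 0.0005, -0.22, 45, 0.004, -0.002, -1, 0, 0.0005, -0.26, 45, 0.004, -0.002, -1, 0, 0.0005, -0.3, 45, 0.004, -0.002, -1, 0, 0.0005, -0.33, 45, 0.004, -0.002, -1, 0, 0.0005, -0.35, 45, 0.004, -0.002, -1, 0, 0.0005, -0.36, 45, 0.004, -0.002, -1, 0, 0.0005, -0.36, 45, 0.004, -0.002, -1, 0, 0.0005, -0.36, 45]'

```text
clock: 15.4
position: [0.6144, 0.0962, 0.1956]
ee_rot: [2.346, 2.089, 0.004]
force: [-0.3, -0.2, -3.3]
width: 0.606
gripper_force: 55.0
```

```bash
python3 - <<'E'
from h import *
from scipy.spatial.transform import Rotation as R
s=sensors.observe(); print(s["joints"].round(3),s["position"],s["force"],s["ft_torque"],s["width"]); M=R.from_rotvec(s["ee_rot"]).as_matrix()
h=R.from_rotvec([-2.34799188e+00, -2.08713013e+00,0]).as_matrix()
print("turn to home (frac):",R.from_matrix(h@M.T).as_rotvec()/(np.pi/2), np.array([.6139,.0962,.1347])-s["position"])
im=optics.get_image("side")[100:240,200:340]; im2=optics.get_image("scene")[160:300,235:375]
cv2.imwrite("pics/g2.png",cv2.resize(np.hstack([im,im2]),(800,400),interpolation=cv2.INTER_CUBIC))
E
```

```text
[-0.639  0.516  0.597  1.681 -0.328  1.043 -0.052] [0.61441949 0.09617717 0.19562266] [-0.28505747 -0.16970931 -3.28953059] [-0.10553063  0.0986177  -0.02029389] 0.6064147237563768
turn to home (frac): [-0.00079934  0.0015854  -0.00116259] [-5.19493227e-04  2.28310867e-05 -6.09226641e-02]
```

View pics/g2.png

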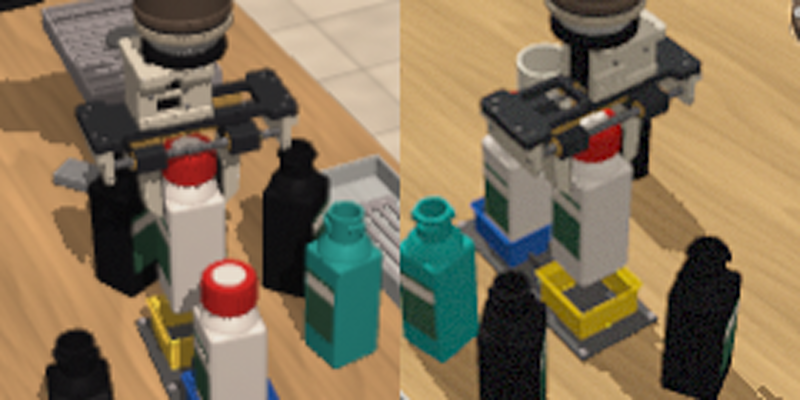

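arm_command --deltas '[0, 0, 0, -0.0005, 0, -0.01, 45, 0, 0, 0, -0.0005, 0, -0.02, 45, 0, 0, 0, -0.0005, 0, -0.028, 45, 0, 0, 0, -0.0005, 0, -0.034, 45, 0, 0, 0, -0.0005, 0, -0.04, 45, 0, 0, 0, -0.0005, 0, -0.045, 45, 0, 0, 0, -0.0005, 0, -0.05, 45, 0, 0, 0, -0.0005, 0, -0.05, 45]'

```text
clock: 16.3
position: [0.6131, 0.0967, 0.144]
ee_rot: [-2.346, -2.086, -0.004]
force: [-0.2, -0.0, -3.0]
width: 0.604
gripper_force: 55.0
```

arm_command --deltas '[0, 0, 0, 0.0005, 0, -0.003, 45, 0, 0, 0, 0.0005, 0, -0.006, 45, 0, 0, 0, 0.0005, 0, -0.008, 45, 0, 0, 0, 0.0005, 0, -0.009, 45, 0, 0, 0, 0.0005, 0, -0.009, 45]'

```text
clock: 16.8
position: [0.6139, 0.0967, 0.1356]
ee_rot: [-2.347, -2.086, -0.005]
force: [0.2, -0.8, -3.2]
width: 0.603
gripper_force: 55.0
```

arm_command --deltas '[0, 0, 0, 0, 0, -0.001, 45, 0, 0, 0, 0, 0, -0.002, 45, 0, 0, 0, 0, 0, -0.002, 45]'

```text
clock: 17.1
position: [0.6142, 0.0969, 0.1347]
ee_rot: [-2.346, -2.086, -0.007]
force: [-2.5, -0.5, 5.2]
width: 0.606
gripper_force: 55.0
```

arm_command --deltas '[0, 0, 0, 0, 0, 0.001, 60, 0, 0, 0, 0, 0, 0.001, 75, 0, 0, 0, 0, 0, 0.001, 91.8, 0, 0, 0, 0, 0, 0.001, 91.8, 0, 0, 0, 0, 0, 0.001, 91.8, 0, 0, 0, 0, 0, 0.015, 91.8, 0, 0, 0, 0, 0, 0.039, 91.8, 0, 0, 0, 0, 0, 0.039, 91.8]' --force 15

```text
clock: 17.9
position: [0.616, 0.0965, 0.1766]
ee_rot: [2.348, 2.086, 0.012]
force: [0.2, -0.7, -1.3]
width: 1.001
gripper_force: 0.0
```

```bash
python3 - <<'E'
from h import *
s=sensors.observe(); print(s["joints"].round(3),s["position"],s["force"],s["ft_torque"],s["width"])
C={}
for n in("scene","side"):
    im=optics.get_image(n); C[n]=im
im=C["side"][100:240,200:340]; im2=C["scene"][160:300,235:375]
cv2.imwrite("pics/g3.png",cv2.resize(np.hstack([im,im2]),(800,400),interpolation=cv2.INTER_CUBIC))
E
```

```text
[-0.631  0.536  0.587  1.702 -0.347  1.002 -0.039] [0.61599868 0.09648758 0.17656007] [ 0.20922063 -0.7307468  -1.29347574] [-0.0948829   0.01834933  0.03799765] 1.000770811515084
```

View pics/g3.png

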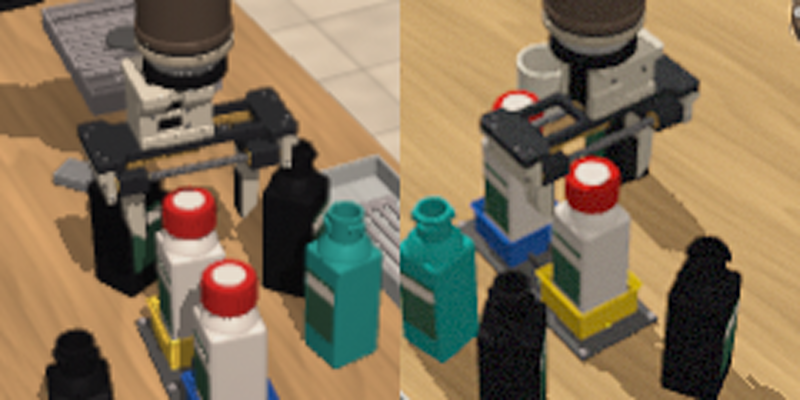

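arm_command --deltas '[0, 0, 0, -0.0015, 0, -0.005, 91.8, 0, 0, 0, -0.0015, 0, -0.005, 40, 0, 0, 0, -0.0015, 0, -0.005, 40, 0, 0, 0, -0.0015, 0, -0.005, 40, 0, 0, 0, -0.0015, 0, -0.005, 40, 0, 0, 0, -0.0015, 0, -0.005, 40, 0, 0, 0, -0.0015, 0, -0.005, 40, 0, 0, 0, -0.0015, 0, -0.005, 40, 0, 0, 0, -0.0015, 0, -0.005, 40, 0, 0, 0, -0.0015, 0, -0.005, 40]' --force 20

```text
clock: 19.0
position: [0.6125, 0.0966, 0.1678]
ee_rot: [-2.347, -2.086, -0.005]
force: [0.1, -0.3, 0.4]
width: 0.539
gripper_force: 20.0
```

```bash
cat > s.py <<'E'
from h import *
from scipy.spatial.transform import Rotation as R
s=sensors.observe(); M=R.from_rotvec(s["ee_rot"]).as_matrix()
print(s["clock"],s["joints"].round(3),s["position"].round(4),"F",s["force"].round(2),"T",s["ft_torque"].round(3),s["width"]*91.8,"yaw",np.degrees(np.arctan2(M[1,1],M[0,1])))
E
python3 s.py
```

```text
19.0 [-0.629  0.542  0.582  1.715 -0.351  0.987 -0.036] [0.6125 0.0966 0.1678] F [ 0.13 -0.27  0.42] T [-0.099 -0.043  0.009] 49.456077567272466 yaw -6.733957030009416
```

arm_command --deltas '[0, 0, 0.04, 0, 0, 0, 40, 0, 0, 0.08, 0, 0, 0, 40, 0, 0, 0.12, 0, 0, 0, 40, 0, 0, 0.15, 0, 0, 0, 40, 0, 0, 0.15, 0, 0, 0, 40]'

```text
clock: 19.5
position: [0.6128, 0.0967, 0.168]
ee_rot: [-2.085, -2.348, -0.006]
force: [1.2, -0.9, 1.5]
width: 0.543
gripper_force: 20.0
```

```bash
python3 s.py
```

```text
19.5 [-0.588  0.531  0.517  1.71  -0.311  0.98   0.163] [0.6128 0.0967 0.168 ] F [ 1.22 -0.88  1.52] T [-0.056 -0.24  -0.067] 49.87430482726487 yaw 6.799551902117746
```

arm_command --deltas '[0, 0, 0.05, 0, 0, 0, 40, 0, 0, 0.1, 0, 0, 0, 40, 0, 0, 0.15, 0, 0, 0, 40, 0, 0, 0.15, 0, 0, 0, 40]'

```text
clock: 19.9
position: [0.613, 0.0962, 0.168]
ee_rot: [-1.797, -2.575, -0.005]
force: [2.6, -1.5, 0.8]
width: 0.54
gripper_force: 20.0
```

```bash
python3 s.py
```

```text
19.9 [-0.547  0.522  0.455  1.706 -0.272  0.975  0.361] [0.613  0.0962 0.168 ] F [ 2.64 -1.53  0.83] T [-0.263 -0.528 -0.478] 49.5752213102213 yaw 20.194674355493852
```

arm_command --deltas '[0, 0, -0.06, 0, 0, 0, 40, 0, 0, -0.12, 0, 0, 0, 40, 0, 0, -0.18, 0, 0, 0, 40, 0, 0, -0.24, 0, 0, 0, 40, 0, 0, -0.3, 0, 0, 0, 40, 0, 0, -0.36, 0, 0, 0, 40, 0, 0, -0.42, 0, 0, 0, 40, 0, 0, -0.42, 0, 0, 0, 40]'

```text
clock: 20.7
position: [0.6123, 0.0967, 0.1678]
ee_rot: [-2.537, -1.851, -0.005]
force: [-0.3, -0.9, 1.8]
width: 0.537
gripper_force: 20.0
```

```bash
python3 s.py
```

```text
20.7 [-0.662  0.553  0.634  1.718 -0.383  0.995 -0.198] [0.6123 0.0967 0.1678] F [-0.34 -0.86  1.8 ] T [-0.428  0.178 -0.012] 49.29669004230816 yaw -17.762040511045196
```

arm_command --deltas '[0, 0, -0.06, 0, 0, 0, 40, 0, 0, -0.12, 0, 0, 0, 40, 0, 0, -0.18, 0, 0, 0, 40, 0, 0, -0.24, 0, 0, 0, 40, 0, 0, -0.3, 0, 0, 0, 40, 0, 0, -0.335, 0, 0, 0, 40, 0, 0, -0.335, 0, 0, 0, 40]'

```text
clock: 21.4
position: [0.6121, 0.0968, 0.1677]
ee_rot: [-2.929, -1.134, -0.005]
force: [-0.6, -1.0, 3.1]
width: 0.541
gripper_force: 20.0
```

```bash
python3 s.py
```

```text
21.4 [-0.747  0.59   0.777  1.726 -0.477  1.021 -0.631] [0.6121 0.0968 0.1677] F [-0.57 -1.01  3.15] T [-0.193  0.445  0.013] 49.6248693355511 yaw -47.66337216981166
```

arm_command --deltas '[0, 0, 0, 0, 0, 0.002, 40, 0, 0, 0, 0, 0, 0.004, 40, 0, 0, 0, 0, 0, 0.007, 40, 0, 0, 0, 0, 0, 0.01, 40, 0, 0, 0, 0, 0, 0.01, 40]'

```text
clock: 21.9
position: [0.6128, 0.0967, 0.1783]
ee_rot: [-2.929, -1.134, -0.007]
force: [-1.4, -1.3, 0.0]
width: 0.537
gripper_force: 20.0
```

```bash
python3 s.py
```

```text
21.9 [-0.752  0.579  0.785  1.715 -0.468  1.039 -0.639] [0.6128 0.0967 0.1783] F [-1.37 -1.33  0.04] T [-0.182  0.245  0.006] 49.311634218522464 yaw -47.66120064873519
```

arm_command --deltas '[0, 0, 0, 0, 0, 0.006, 40, 0, 0, 0, 0, 0, 0.012, 40, 0, 0, 0, 0, 0, 0.02, 40, 0, 0, 0, 0, 0, 0.02, 40]'

```text
clock: 22.3
position: [0.6134, 0.0967, 0.1993]
ee_rot: [-2.93, -1.134, -0.009]
force: [0.4, 0.4, -0.1]
width: 0.54
gripper_force: 20.0
```

```bash
python3 s.py; python3 - <<'E'
from h import *
im=optics.get_image("side")[100:240,200:340]; im2=optics.get_image("scene")[160:300,235:375]
cv2.imwrite("pics/g4.png",cv2.resize(np.hstack([im,im2]),(800,400),interpolation=cv2.INTER_CUBIC))
E
```

```text
22.3 [-0.762  0.559  0.801  1.692 -0.449  1.078 -0.654] [0.6134 0.0967 0.1993] F [ 0.44  0.4  -0.1 ] T [-0.133  0.064 -0.012] 49.61391416536327 yaw -47.67765532356514
```

View pics/g4.png

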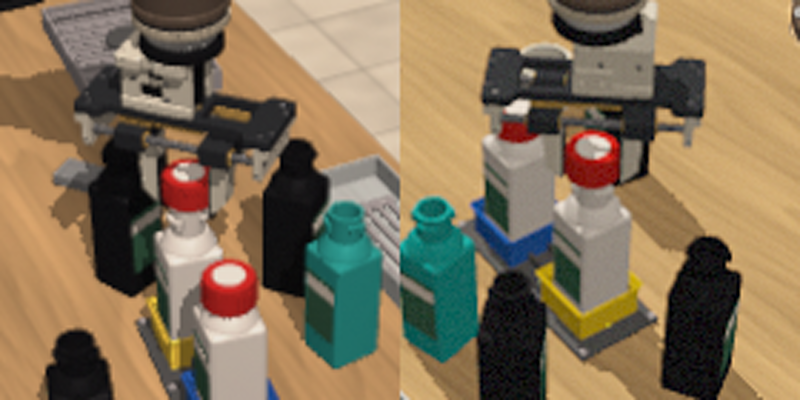

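arm_command --deltas '[0, 0, 0, 0, 0, 0.02, 40, 0, 0, 0, 0, 0, 0.05, 40, 0, 0, 0, 0, 0, 0.08, 40, 0, 0, 0, 0, 0, 0.11, 40, 0, 0, 0, 0, 0, 0.14, 40, 0, 0, 0, 0, 0, 0.15, 40, 0, 0, 0, 0, 0, 0.15, 40, 0, 0, 0, 0, 0, 0.15, 40, 0, 0, 0, 0, 0, 0.15, 40]'

```text
clock: 23.3
position: [0.6118, 0.0969, 0.3461]
ee_rot: [-2.929, -1.134, -0.002]
force: [0.3, 0.4, 0.2]
width: 0.537
gripper_force: 20.0
```

```bash
python3 s.py; python3 - <<'E'
from h import *
im=optics.get_image("side")[60:240,180:360]; im2=optics.get_image("scene")[120:300,215:395]
cv2.imwrite("pics/g5.png",cv2.resize(np.hstack([im,im2]),(800,400),interpolation=cv2.INTER_CUBIC))
E
```

```text
23.3 [-0.805  0.448  0.874  1.478 -0.347  1.376 -0.745] [0.6118 0.0969 0.3461] F [0.34 0.4  0.16] T [-0.046  0.162  0.06 ] 49.29532054979577 yaw -47.67100033649165
```

View pics/g5.png

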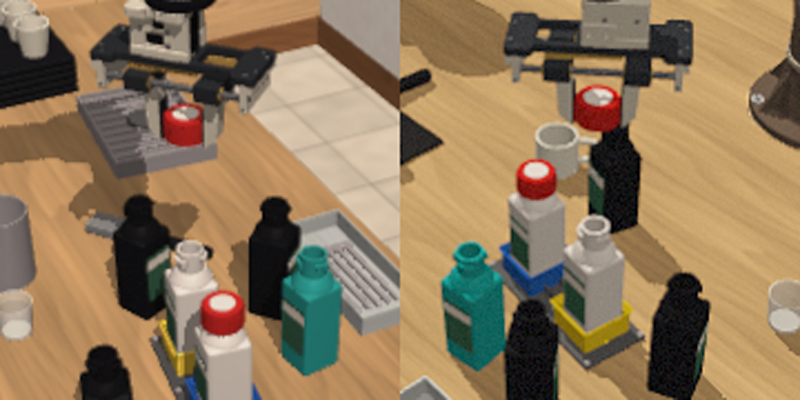

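The cap is held well above everything. The open bottle stands upright in the yellow socket and nothing else has moved.

```bash
python3 -c "
from cell import arm; print(arm.sign_off())"
```

```text
the job is handed in; nothing more can be done
None
```

The job is handed in after about 23 s of robot time: the bottle was tipped to about 70° mouth-down and stood back fully home in the yellow socket, and its left-handed cap is off and held in the gripper about 15 cm above the mouth, with nothing else touched.

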